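Lock down the jigsaw's spring plunger for a blade change

TASK

Get the jigsaw ready for a new blade: press the black knob on top of its spring head down to the bottom of its travel and, while it is held down, slide the brass gate outwards fully home, so that the gate traps the plunger down once you let go. Press firmly but gently, never leaning hard on the knob or forcing the gate, and leave the work on the saw's table and the other things on the bench where they lie.

Things in the scene. Friction and masses are not known exactly. Their poses are not given: they have to be found in the camera images.
- saw: Green bench jigsaw, fixed. Origin on the bench below the blade line, which is also the axis of the spring head and its black knob. z up; +y is the saw's nose; -y runs back along the upper arm (34 mm wide, top 247 mm up, ending 42 mm behind the axis) to the column (385 to 485 mm behind, top 290 mm). Its work table's top is 130 mm up, about 250 x 360 mm.
- head_low (a point): Point on the knob's axis 262 mm above the saw's origin, axes as the saw's. The aluminium spring head (33 mm across, flat top flange 46 x 48 mm) is clamped on the arm's end at a height set for the last job and NOT measured: the flange's top face is 0 to 30 mm above this point. Find it by touch or sight. Heights in the next entries are from that face.
- plunger (a joint): How far the sprung plunger is pressed, m: 0 up, 0.012 at the bottom, on a stiff rubber buffer. Black round knob 38 mm across, flat top 32 mm above the flange when up, 20 mm when fully down. Spring: about 6 N at the start, 11 N fully down. The gate passes only while this is 0.0095 or more, else it jams on the stem after 4 mm. Trapped, it rests near 0.0087. Over 30 N is leaning too hard.
- gate (a joint): How far the brass gate is slid outwards (saw's +y), m: 0 open, 0.013 at its solid stop, fully home. Plate on the flange under the knob; a thumb tab stands up at its nose end: 28 mm wide along saw x, 4.5 mm thick, top 34.5 mm above the flange. About 2 N of friction; it stays where left. Over 20 N is forcing it.
- gate_way (a point): Point on the saw, 21 mm towards the nose (+y) from point head_low: where the tab's inner face, the side towards the knob, is with the gate fully open (gate slid by g: 21 mm + g from the axis). A shut fingertip that presses the knob down can slide over its top towards +y and push the tab with its flank; rubbing there adds to the sideways force felt, but not to that on the gate.
- pickguard: Loose cream-white guitar pickguard blank, about 145 x 80 mm, 4 mm thick, lying on the saw's work table; leave it. Origin: middle of its underside.
- screwdriver: Loose screwdriver, 200 mm long, dark wooden handle; leave it. Origin at its middle, on the bench.
- glue: Loose white glue bottle with orange cap, 56 mm across, 160 mm tall; leave it. Origin: centre of its underside.
- sander: Loose cork sanding block, 90 x 55 x 34 mm; leave it. Origin: centre of its underside.
- blade_cup: Loose steel cup, 64 mm across, 85 mm tall; leave it. Origin: centre of its underside.
- bridge: Loose dark guitar bridge, 32 x 150 x 9 mm; leave it. Origin: centre of its underside.

How it is judged (in metres and radians):
On the way, in this order (a step that is already met when the one before it is completed fails the run):
1. the plunger is pressed down to or nearly to the bottom of its travel (value of joint plunger above 0.0095 m), for 0.2 s.
2. the gate is slid home over the pressed plunger (value of joint gate above 0.011 m and value of joint plunger above 0.007 m), for 0.2 s.
At the end, for the whole second after the job is handed in: The gate is home (within 2 mm of its 13 mm stop) and the plunger, released and at rest, is trapped down by it (more than 7 mm below its up position) (all of step 2 and velocity of joint plunger between -0.005 and 0.005 m/s); the robot touches nothing.
It fails at once if the robot presses on the knob with more than 30 N (contact force between any of the fingers, the arm and plunger above 30 N).
It fails at once if the robot pushes the gate with more than 20 N (contact force between any of the fingers, the arm and gate above 20 N).
It fails at once if the work on the saw table or a thing on the bench is moved more than 20 mm (distance of any of pickguard, screwdriver, glue, sander, blade_cup, bridge from where it was at the start of the episode above 0.02 m).
It also fails if it takes over 51 s, if anything falls off the work surface, if the arm or the gripper's body presses on something with over 40 N, if the wrist force passes 120 N, or if a joint passes its speed limit or range.

ROBOT

A 6-joint arm with a two-finger parallel gripper is mounted at the origin on the work surface. World frame = base frame: x ahead of the robot, y to its left, z up, the work surface at z = 0. Lengths are in m, angles in degrees, forces in N, time in s.
With the tool pointing down it reaches from about 0.4 to 0.825 m from the base axis. Payload 7 kg.
Tool frame: the origin (TCP) lies midway between the tips of the shut fingers; the grasp point (between the pads) lies r.grasp_offset behind it (r.grasp_offset is the distance from the TCP to the grasp point, in m); x points along the fingers, z is the direction in which the jaws open and shut, and the axes are right-handed (so a half turn about x gives the same grasp; the last joint's range is limited). The gripper opens to 88 mm and grips with 3 to 60 N. Pads are 19 mm wide; open, the fingers measure 130 mm over their backs; the gripper's body (78 mm by 193 mm) begins 47 mm behind the grasp point.
Start: joints at [81.652, 20.546, 0.682, 0, -70.136, -16.507], TCP at [0.284, 0.612, 0.227] pointing down, gripper open.
Joint ranges: [-176.03, 176.03], [-82.01, 121.73], [-58.28, 71.71], [-173.87, 95.51], [-174.79, -0.11], [-173.66, 173.66]. Speed limits (degrees/s): [136.94, 136.94, 172.46, 180, 180, 180].

INTERFACE

Orientations are given as [roll, pitch, yaw] about the fixed x, y, z axes, in that order (R = Rz(yaw) Ry(pitch) Rx(roll)).
In Python, from plant import readout, vision, close_job, r gives the robot as it stands.
- The arm moves only by the shell command python3 -m handwheel 'ROWS' [OPENING] [FORCE]. ROWS is JSON, a list that holds one entry, the list of rows, each a list of 4 numbers: the shift along the world's x, y, z in units of 40 mm (1.0 is 40 mm), then the turn about the world's z in units of 5 degrees (1.0 is 5 degrees). In form: [[[tx, ty, tz, roll], ...]]. A call has 1 to 8 rows; each row shifts and turns the pose as measured when the row begins; what a row does not reach is not made up. A row lasts 1/10 s, in which the tool goes at most 50 mm and 8.59 degrees, less where a joint would pass 70% of its speed; a pose out of reach is approached as far as the arm can. A call is refused whole if a number of a shift passes 1 or a number of a turn 1, either way. A call with a gripper value outside its range is refused whole. OPENING is the finger opening in mm, from 0 to 87.6, set as the call begins (- or left out, the last holds). The fingers move at their own pace and stop on an object; FORCE is the grip in N (left out, the last holds). Time passes only in rows, so rows that do not move let the fingers close. It gives the time, the measured TCP pose, the force and the opening at its end, in the units of the state.
- readout.get_state(): the state, without advancing time (a new reading comes with each control period).
- vision.capture(name): name is "scene" or "top" or "wrist"; returns the picture (480x640x3 uint8, blue, green, red); there is no depth.
- vision.get_calibration(name): a dict with "intrinsics" (3x3 intrinsics, pixels), "dist" ([k1, k2, p1, p2, k3] as OpenCV has them; the pictures are not rectified), "pose" (4x4, takes a point from camera to world coordinates). Camera axes: x right, y up, looking along -z (the intrinsics and any distortion apply to the point x, -y, -z); pixel columns grow to the right and rows downward; lengths in m; the calibration is good to about 2 mm. A picture is of the moment at which its call begins: read the wrist's pose just before it. get_calibration takes no time and is no camera call; for the wrist camera it gives the pose at the moment of the call.
- close_job(): hands the job in, once; it reports no verdict.
The state is a dict: "time_s": time; "joints": joint angles; "qd": joint speeds; "joint_torque": joint torques, N m; "tcp_pos": TCP position; "eef_rot": TCP orientation; "contact_force": force on the tool from outside, world axes, zero at the start; "moment": the same for the moment, N m; "gripper_width": finger opening in m.
Only numpy, scipy, OpenCV 4.12 (cv2) and the standard library are available. Lean on these libraries where they do the work, as an engineer would, in place of code of your own. Each camera call takes 0.05 s, during which the arm holds its last target.

## Working session

There is one attempt and no reset: what is moved stays moved. The work goes in short steps, Python scripts to look and compute and a shell command to move; the robot and the scene stay as the last step left them, time stands still between calls to the robot, and variables do not carry over. Pictures are saved under pics/ and viewed, and the job is handed in when it is done.

```bash
mkdir -p pics; ls; python3 - <<'E'
from plant import readout, vision, r
import cv2,numpy as np
s=readout.get_state(); print(s['time_s'],s['tcp_pos'],s['eef_rot'],s['contact_force'],s['gripper_width'],r.grasp_offset)
for n in ("scene","top","wrist"):
    c=vision.get_calibration(n); print(n,np.round(c['pose'],3).tolist(),np.round(c['intrinsics'],1).tolist(),c['dist'])
    cv2.imwrite(f'pics/{n}0.png',vision.capture(n))
E
```

```text
pics
0.0 [0.28351925 0.61205479 0.22564218] [   4.88753438   89.90851673 -109.96923129] [-0.51928739 -0.71744835  0.302116  ] 0.0873146197160284 0.0188
scene [[-0.4, -0.702, 0.589, 1.17], [0.916, -0.301, 0.265, 0.523], [-0.009, 0.646, 0.763, 1.056], [0.0, 0.0, 0.0, 1.0]] [[610.7, 0.0, 318.3], [0.0, 610.7, 232.7], [0.0, 0.0, 1.0]] [0.04221036 0.         0.         0.         0.        ]
top [[0.009, 0.989, -0.146, 0.327], [-1.0, 0.012, 0.017, 0.253], [0.019, 0.146, 0.989, 1.271], [0.0, 0.0, 0.0, 1.0]] [[538.8, 0.0, 318.4], [0.0, 538.8, 244.0], [0.0, 0.0, 1.0]] [-0.15577335  0.          0.          0.          0.        ]
wrist [[-0.42, 0.872, 0.253, 0.352], [-0.907, -0.404, -0.116, 0.583], [0.001, -0.278, 0.961, 0.384], [0.0, 0.0, 0.0, 1.0]] [[373.6, 0.0, 324.0], [0.0, 373.6, 241.1], [0.0, 0.0, 1.0]] [-0.01415683  0.          0.          0.          0.        ]
```

View pics/scene0.png

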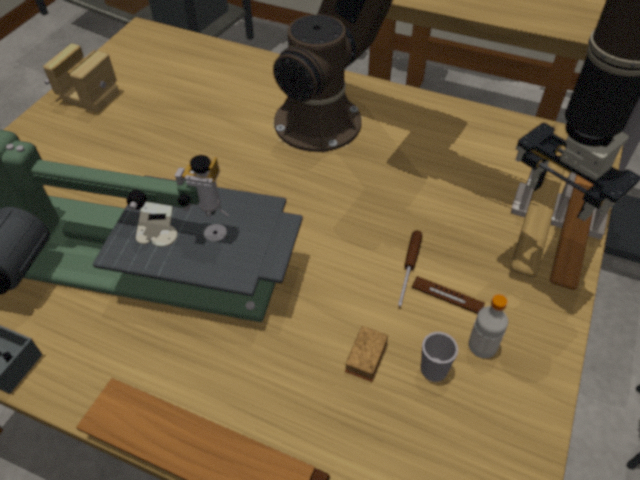

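View pics/top0.png

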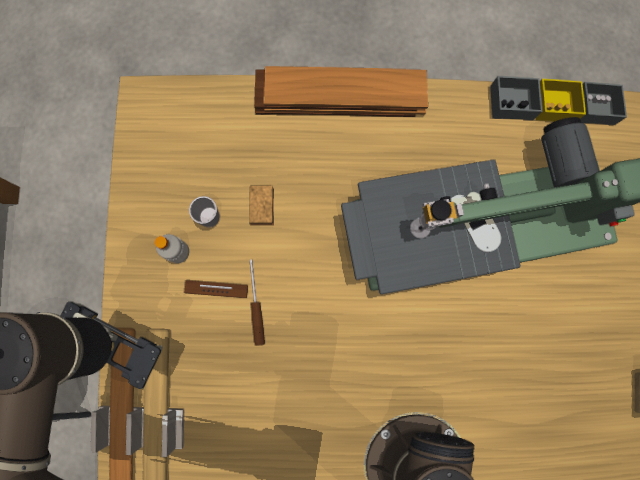

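View pics/wrist0.png

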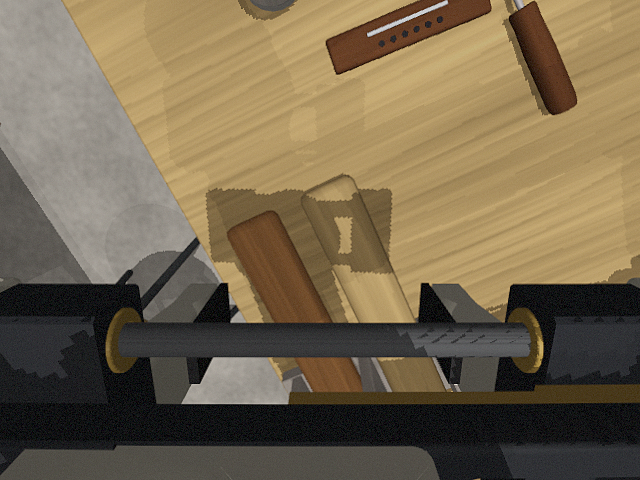

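The scene view has the black knob at about (201,163) and the top view has it at about (440,210). The saw's nose points left in the top view, towards world +y. I'll zoom in on both.

```bash
python3 - <<'E'
import cv2,numpy as np
a=cv2.imread('pics/scene0.png')[135:245,150:250]; b=cv2.imread('pics/top0.png')[180:250,400:500]
a=cv2.resize(a,(400,440),interpolation=cv2.INTER_CUBIC); b=cv2.resize(b,(400,280),interpolation=cv2.INTER_CUBIC)
o=np.zeros((440,800,3),np.uint8); o[:,:400]=a;o[:280,400:]=b; cv2.imwrite('pics/z0.png',o)
E
```

```text
(no output)
```

View pics/z0.png

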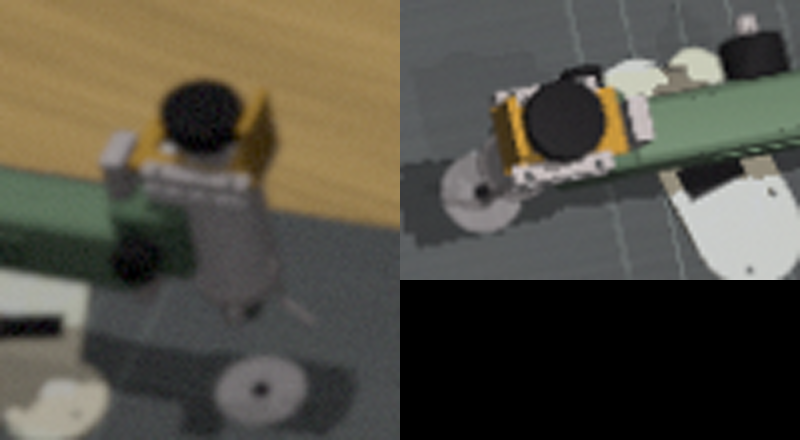

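```bash
cat > h.py <<'E'
import numpy as np,cv2
from plant import vision
def ray(cal,px):
    p=cv2.undistortPoints(np.array([[px]],float),np.array(cal['intrinsics']),np.array(cal['dist']))[0,0]
    T=np.array(cal['pose']); d=T[:3,:3]@np.array([p[0],-p[1],-1]); return T[:3,3],d/np.linalg.norm(d)
def onz(cal,px,z):
    o,d=ray(cal,px); return o+d*(z-o[2])/d[2]
def tri(*rs):
    A=np.zeros((3,3));b=np.zeros(3)
    for o,d in rs:
        P=np.eye(3)-np.outer(d,d);A+=P;b+=P@o
    x=np.linalg.solve(A,b); return x,[np.linalg.norm((np.eye(3)-np.outer(d,d))@(x-o))*1000 for o,d in rs]
def proj(cal,P):
    T=np.array(cal['pose']); q=T[:3,:3].T@(np.array(P)-T[:3,3]); q=q*[1,-1,-1]
    return cv2.projectPoints(q.reshape(1,1,3),np.zeros(3),np.zeros(3),np.array(cal['intrinsics']),np.array(cal['dist']))[0].ravel()
E
python3 - <<'E'
from h import *
t=vision.get_calibration('top');s=vision.get_calibration('scene')
print('knob',tri(ray(t,(441.2,210)),ray(s,(200.8,161.3))))
print('disc',onz(t,(420.75,227.5),.13),onz(s,(215.3,232),.13))
img=cv2.imread('pics/top0.png');hsv=cv2.cvtColor(img,cv2.COLOR_BGR2HSV)
m=cv2.inRange(hsv,(60,50,60),(95,255,255))
# arm top columns 470..580
for u in range(465,590,15):
    v=np.flatnonzero(m[170:235,u])+170
    print(u,v.min(),v.max(),len(v))
k=cv2.inRange(hsv,(0,0,0),(180,255,55)); n,l,st,c=cv2.connectedComponentsWithStats(k); i=l[210,441];print(st[i],c[i])
E
```

```text
knob (array([0.53309615, 0.01336093, 0.32016436]), [np.float64(0.029790327203271308), np.float64(0.029790327203208504)])
disc [0.53473103 0.0116943  0.13      ] [0.53446297 0.01317294 0.13      ]Traceback (most recent call last):
  File "<stdin>", line 10, in <module>
    return umr_minimum(a, axis, None, out, keepdims, initial, where)
ValueError: zero-size array to reduction operation minimum which has no identity
```

```bash
python3 - <<'E'
from h import *
t=vision.get_calibration('top')
img=cv2.imread('pics/top0.png');hsv=cv2.cvtColor(img,cv2.COLOR_BGR2HSV)
for u in (475,510,545): print(u,[(v,hsv[v,u].tolist()) for v in range(188,222,3)])
# table edges (grey table, z=.13): gradient lines
g=cv2.cvtColor(img,cv2.COLOR_BGR2GRAY)
ls=cv2.createLineSegmentDetector().detect(g[150:310,330:620])[0][:,0]+np.array([330,150,330,150])
for l in ls:
    L=np.hypot(l[2]-l[0],l[3]-l[1])
    if L>45:
        for z in (.13,.247):
            a=onz(t,l[:2],z);b=onz(t,l[2:],z);d=b-a
            print(np.round(l),z,np.degrees(np.arctan2(d[1],d[0]))%90,end=' | ')
        print()
E
```

```text
475 [(188, [98, 11, 89]), (191, [108, 15, 87]), (194, [35, 24, 204]), (197, [33, 24, 203]), (200, [25, 31, 147]), (203, [57, 50, 118]), (206, [58, 49, 136]), (209, [58, 47, 137]), (212, [58, 45, 141]), (215, [59, 43, 143]), (218, [60, 41, 68]), (221, [0, 0, 33])]
510 [(188, [60, 44, 127]), (191, [57, 46, 128]), (194, [56, 47, 125]), (197, [59, 47, 119]), (200, [61, 46, 133]), (203, [58, 48, 134]), (206, [58, 45, 137]), (209, [58, 49, 135]), (212, [60, 50, 72]), (215, [65, 49, 68]), (218, [60, 48, 75]), (221, [72, 21, 62])]
545 [(188, [60, 44, 76]), (191, [59, 48, 121]), (194, [60, 49, 130]), (197, [59, 49, 131]), (200, [58, 48, 132]), (203, [58, 47, 130]), (206, [60, 49, 84]), (209, [65, 50, 66]), (212, [60, 47, 70]), (215, [63, 45, 51]), (218, [60, 44, 86]), (221, [60, 45, 85])]
[496. 273. 369. 298.] 0.13 11.129170001828044 | [496. 273. 369. 298.] 0.247 11.129170001828044 | 
[616. 243. 521. 263.] 0.13 11.098427774767003 | [616. 243. 521. 263.] 0.247 11.098427774767003 | 
[586. 182. 523. 194.] 0.13 12.288681172383093 | [586. 182. 523. 194.] 0.247 12.28868117238305 | 
[345. 284. 333. 218.] 0.13 10.883927379882834 | [345. 284. 333. 218.] 0.247 10.883927379882829 | 
[488. 215. 589. 197.] 0.13 10.511318070433731 | [488. 215. 589. 197.] 0.247 10.511318070433731 | 
[342. 206. 356. 277.] 0.13 10.928373840112528 | [342. 206. 356. 277.] 0.247 10.928373840112528 | 
[521. 259. 604. 242.] 0.13 11.029558209600935 | [521. 259. 604. 242.] 0.247 11.02955820960095 | 
[553. 283. 607. 284.] 0.13 89.43895570915602 | [553. 283. 607. 284.] 0.247 89.438955709156 | 
[523. 266. 603. 263.] 0.13 2.0609308254440464 | [523. 266. 603. 263.] 0.247 2.0609308254440464 | 
[447. 161. 399. 161.] 0.13 0.26798633907159797 | [447. 161. 399. 161.] 0.247 0.26798633907156955 | 
[512. 301. 404. 301.] 0.13 0.058538818385486024 | [512. 301. 404. 301.] 0.247 0.058538818385486024 |
```

```bash
python3 -m handwheel '[[[0,0,1,0],[0,0,1,0],[0,0,1,0],[0,0,1,0],[0.3,-1,0.3,1],[0.4,-1,0,1],[0.4,-1,0,1],[0.4,-1,0,1]]]' 0 10
python3 - <<'E'
from plant import readout
from scipy.spatial.transform import Rotation as R
s=readout.get_state();M=R.from_euler('xyz',s['eef_rot'],degrees=True).as_matrix()
print(s['time_s'],s['tcp_pos'],s['joints'],s['contact_force']);print(M.round(3))
E
```

```text
time_s: 0.95
tcp_pos: [0.3419, 0.4487, 0.3972]
eef_rot: [14.0, 89.3, -79.9]
contact_force: [0.7, 0.2, 0.6]
gripper_width: 0.0289
0.95 [0.34191912 0.44871613 0.39716475] [ 72.80589092   6.76543957   4.02696898   0.33315104 -87.9069668
  13.23557769] [0.66697319 0.18755582 0.60328227]
[[ 0.002  0.998 -0.069]
 [-0.012 -0.069 -0.998]
 [-1.     0.003  0.012]]
```

```bash
python3 -m handwheel '[[[0.43,-1,0,1],[0.43,-1,0,1],[0.43,-1,0,1],[0.43,-1,0,0],[0.43,-1,0,0],[0.43,-1,0,0],[0.43,-1,0,0],[0.43,-1,0,0]]]'
python3 - <<'E'
from plant import readout,vision
from scipy.spatial.transform import Rotation as R
import cv2
s=readout.get_state();M=R.from_euler('xyz',s['eef_rot'],degrees=True).as_matrix()
print(s['time_s'],s['tcp_pos'],s['joints'],s['contact_force'],s['gripper_width']);print(M.round(3))
cv2.imwrite('pics/w1.png',vision.capture('wrist'));
E
```

```text
time_s: 1.75
tcp_pos: [0.4805, 0.114, 0.3973]
eef_rot: [20.0, 89.3, -57.9]
contact_force: [0.5, 0.2, -0.3]
gripper_width: 0.0008
1.75 [0.48054194 0.11404276 0.39734966] [ 36.74536019  -0.88558177  -4.24334888   0.6556491  -86.69519358
  65.33662081] [ 0.5219061   0.23627871 -0.33921094] 0.0007581726189818231
[[ 0.006  0.978  0.21 ]
 [-0.01   0.21  -0.978]
 [-1.     0.004  0.011]]
```

View pics/w1.png

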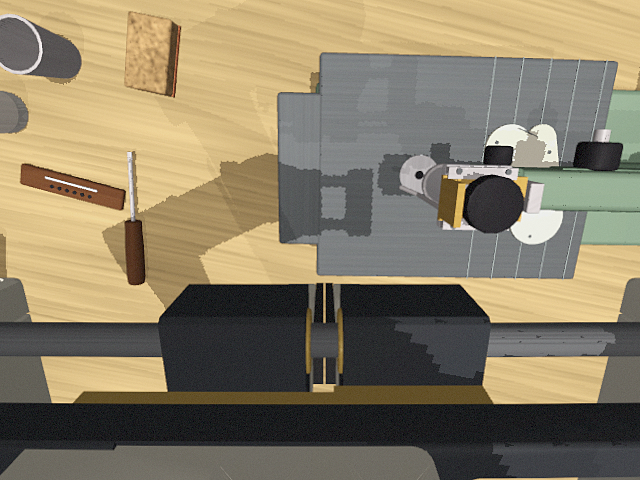

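The knob shows at about (495,204) in the wrist view with its tab on the left, and the saw lines up with the image axes. Next I'll look at the shut fingertip shape and triangulate the knob again.

```bash
python3 - <<'E'
from h import *
from plant import readout
s=readout.get_state()['tcp_pos']
w=vision.get_calibration('wrist');im=cv2.imread('pics/w1.png')
sc=vision.capture('scene');p=proj(vision.get_calibration('scene'),s);print(p,proj(w,s))
k=cv2.inRange(cv2.cvtColor(im,cv2.COLOR_BGR2HSV),(0,0,0),(180,255,50)); n,l,st,c=cv2.connectedComponentsWithStats(k); i=l[204,495];print(st[i],c[i])
a=w
t=vision.get_calibration('top');S=vision.get_calibration('scene')
print(tri(ray(w,(494,204)),ray(t,(441.2,210)),ray(S,(200.8,161.3))))
x,y=map(int,p);cr=sc[max(0,y-90):y+40,x-70:x+70];cv2.imwrite('pics/s1.png',cv2.resize(cr,None,fx=4,fy=4,interpolation=cv2.INTER_CUBIC))
cv2.imwrite('pics/w1z.png',cv2.resize(im[140:260,420:560],None,fx=5,fy=5,interpolation=cv2.INTER_CUBIC))
E
```

```text
[259.35794661 123.27925407] [328.95608673 303.41824587]
[     0      0    640    480 249424] [318.68131776 208.45110735]
(array([0.53430619, 0.01288039, 0.32116497]), [np.float64(2.5774028758221443), np.float64(1.5117707658320203), np.float64(1.202918226527558)])
```

View pics/s1.png

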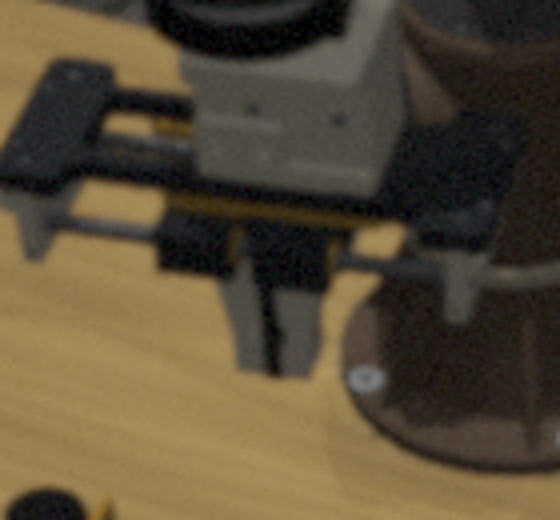

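View pics/w1z.png

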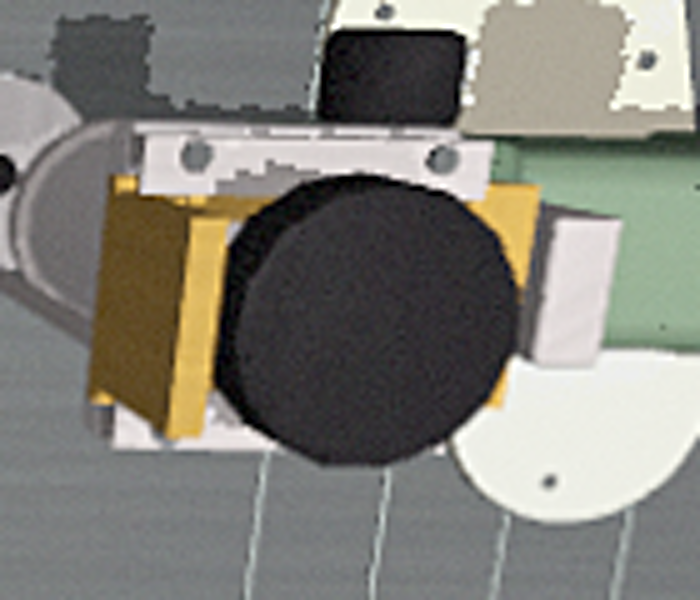

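The shut fingers are a taper about 30 mm across at the tip. Three views agree on the knob top at (0.534, 0.013, 0.321), so the flange is near 0.289, which is within the stated range. Next I'll move above the knob.

```bash
python3 -m handwheel '[[[0.45,-0.87,0,-0.2],[0.45,-0.87,0,0],[0.45,-0.86,0,0],[0,0,-0.5,0],[0,0,-0.5,0],[0,0,0,0]]]'
python3 - <<'E'
from plant import readout,vision
s=readout.get_state()
print(s['time_s'],s['tcp_pos'],s['eef_rot'],s['contact_force'])
E
```

```text
time_s: 2.45
tcp_pos: [0.5366, 0.0029, 0.355]
eef_rot: [11.9, 89.4, -67.5]
contact_force: [-0.0, -0.1, -0.0]
gripper_width: 0.0002
2.45 [0.53662788 0.00294442 0.35504171] [ 11.87309382  89.37745452 -67.49054628] [-0.02097436 -0.14619239 -0.03119407]
```

```bash
python3 -m handwheel '[[[-0.05,0.17,-0.2,0],[0,0,-0.2,0],[0,0,-0.15,0],[0,0,0,0],[0,0,0,0]]]'
python3 - <<'E'
from h import *
from plant import readout
s=readout.get_state()
print(s['time_s'],s['tcp_pos'],s['eef_rot'],s['contact_force'])
im=vision.capture('scene');cv2.imwrite('pics/s2.png',cv2.resize(im[100:240,130:270],None,fx=4,fy=4,interpolation=cv2.INTER_CUBIC))
cv2.imwrite('pics/w2.png',vision.capture('wrist'))
E
```

```text
time_s: 2.95
tcp_pos: [0.5348, 0.0122, 0.3337]
eef_rot: [23.5, 89.3, -55.7]
contact_force: [-0.3, -0.3, 0.1]
gripper_width: 0.0005
2.95 [0.53475256 0.01221528 0.33369467] [ 23.50244935  89.3292091  -55.69594643] [-0.31228548 -0.31083036  0.05203277]
```

View pics/s2.png

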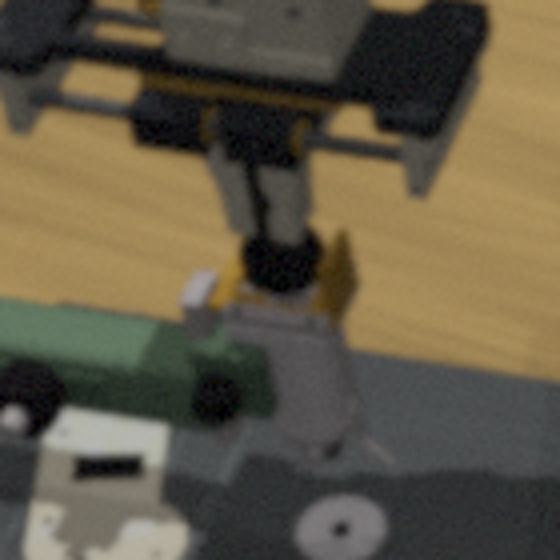

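View pics/w2.png

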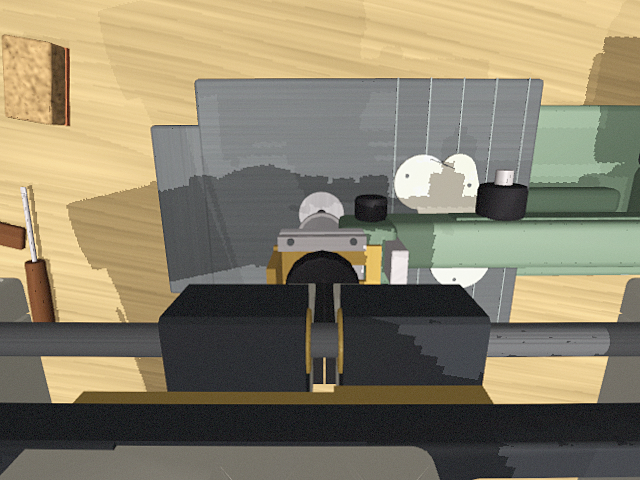

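```bash
python3 -m handwheel '[[[0,0,-0.12,0],[0,0,-0.1,0],[0,0,0,0]]]'; python3 -m handwheel '[[[0,0,-0.03,0],[0,0,-0.03,0]]]';python3 -m handwheel '[[[0,0,-0.03,0],[0,0,0,0]]]'
```

```text
time_s: 3.35
tcp_pos: [0.5351, 0.0121, 0.3248]
eef_rot: [29.6, 89.3, -49.6]
contact_force: [-0.2, -1.0, 0.1]
gripper_width: 0.0002
time_s: 3.55
tcp_pos: [0.5352, 0.012, 0.3228]
eef_rot: [31.3, 89.3, -47.9]
contact_force: [-3.7, 0.9, 5.1]
gripper_width: 0.0005
time_s: 3.75
tcp_pos: [0.5352, 0.012, 0.3227]
eef_rot: [35.1, 89.3, -44.1]
contact_force: [-2.5, 1.1, 5.9]
gripper_width: 0.0004
```

Contact came at z≈0.3228, which agrees with sight. Now I'll press on down about 12 mm.

```bash
python3 -m handwheel '[[[0,0,-0.06,0],[0,0,-0.06,0]]]'; python3 -m handwheel '[[[0,0,-0.06,0],[0,0,-0.06,0]]]';python3 -m handwheel '[[[0,0,-0.04,0],[0,0,-0.04,0]]]'
```

```text
time_s: 3.95
tcp_pos: [0.5352, 0.012, 0.3195]
eef_rot: [41.0, 89.2, -38.1]
contact_force: [-3.2, 0.9, 7.4]
gripper_width: 0.0006
time_s: 4.15
tcp_pos: [0.5352, 0.012, 0.3165]
eef_rot: [46.3, 89.1, -32.9]
contact_force: [-2.7, 1.6, 8.1]
gripper_width: 0.0004
time_s: 4.35
tcp_pos: [0.5352, 0.012, 0.3153]
eef_rot: [51.1, 89.0, -28.0]
contact_force: [-4.0, 2.2, 8.3]
gripper_width: 0.0003
```

```bash
python3 -m handwheel '[[[0,0,-0.05,0],[0,0,-0.05,0]]]'; python3 -m handwheel '[[[0,0,-0.04,0],[0,0,-0.04,0]]]'
```

```text
time_s: 4.55
tcp_pos: [0.5353, 0.012, 0.3137]
eef_rot: [55.6, 88.9, -23.5]
contact_force: [-4.3, 1.6, 9.5]
gripper_width: 0.0005
time_s: 4.75
tcp_pos: [0.5353, 0.012, 0.313]
eef_rot: [59.1, 88.8, -19.9]
contact_force: [-4.7, 1.7, 9.5]
gripper_width: 0.0003
```

```bash
python3 -m handwheel '[[[0,0,-0.03,0]]]'; python3 -m handwheel '[[[0,0,-0.03,0]]]'
```

```text
time_s: 4.85
tcp_pos: [0.5352, 0.012, 0.3131]
eef_rot: [60.6, 88.7, -18.5]
contact_force: [-5.1, 1.9, 10.0]
gripper_width: 0.0005
time_s: 4.95
tcp_pos: [0.5353, 0.012, 0.3132]
eef_rot: [62.2, 88.6, -16.8]
contact_force: [-4.0, 2.6, 8.6]
gripper_width: 0.0008
```

```bash
python3 -m handwheel '[[[0,0,-0.06,0],[0,0,-0.06,0]]]'; python3 - <<'E'
from plant import readout
from scipy.spatial.transform import Rotation as R
s=readout.get_state();print(R.from_euler('xyz',s['eef_rot'],degrees=True).as_matrix().round(3))
E
```

```text
time_s: 5.15
tcp_pos: [0.5352, 0.012, 0.3112]
eef_rot: [65.1, 88.5, -14.0]
contact_force: [-5.3, 1.3, 9.7]
gripper_width: 0.0004
[[ 0.025  0.981  0.19 ]
 [-0.006  0.19  -0.982]
 [-1.     0.024  0.011]]
```

```bash
python3 -m handwheel '[[[0,0,-0.06,0],[0,0,-0.06,0]]]'; python3 -m handwheel '[[[0,0,-0.06,0],[0,0,-0.06,0]]]'
```

```text
time_s: 5.35
tcp_pos: [0.5354, 0.0119, 0.3112]
eef_rot: [67.9, 88.3, -11.0]
contact_force: [-8.8, 4.0, 17.1]
gripper_width: 0.0008
time_s: 5.55
tcp_pos: [0.5353, 0.0119, 0.3112]
eef_rot: [70.4, 88.0, -8.5]
contact_force: [-6.9, 2.8, 14.6]
gripper_width: 0.0007
```

```bash
python3 -m handwheel '[[[-0.01,0.05,-0.055,0],[-0.01,0.05,-0.055,0]]]'; python3 -m handwheel '[[[-0.01,0.05,-0.055,0],[-0.01,0.05,-0.055,0]]]'
```

```text
time_s: 5.75
tcp_pos: [0.5353, 0.0131, 0.3113]
eef_rot: [65.3, 87.7, -13.5]
contact_force: [-1.9, -7.3, 9.8]
gripper_width: 0.0004
time_s: 5.95
tcp_pos: [0.5353, 0.0133, 0.3113]
eef_rot: [59.3, 87.3, -19.7]
contact_force: [-2.8, -7.3, 11.3]
gripper_width: 0.0008
```

```bash
python3 -m handwheel '[[[-0.014,0.07,-0.05,0],[-0.014,0.07,-0.05,0]]]'; python3 -m handwheel '[[[-0.014,0.07,-0.05,0],[-0.014,0.07,-0.05,0]]]'
```

```text
time_s: 6.15
tcp_pos: [0.5354, 0.015, 0.3116]
eef_rot: [55.1, 86.9, -23.8]
contact_force: [-1.0, -7.3, 9.6]
gripper_width: 0.0004
time_s: 6.35
tcp_pos: [0.5356, 0.0169, 0.3119]
eef_rot: [52.2, 86.4, -26.8]
contact_force: [-0.2, -7.0, 10.2]
gripper_width: 0.0004
```

```bash
python3 -m handwheel '[[[-0.02,0.08,-0.06,0],[-0.02,0.08,-0.06,0]]]'; python3 - <<'E'
from h import *
from plant import readout
im=vision.capture('scene');cv2.imwrite('pics/s3.png',cv2.resize(im[110:220,140:260],None,fx=5,fy=5,interpolation=cv2.INTER_CUBIC))
from scipy.spatial.transform import Rotation as R
s=readout.get_state();print(s['tcp_pos'],s['contact_force'],R.from_euler('xyz',s['eef_rot'],degrees=True).as_matrix().round(3))
E
```

```text
time_s: 6.55
tcp_pos: [0.5356, 0.0195, 0.3116]
eef_rot: [50.0, 86.0, -29.0]
contact_force: [-0.3, -9.1, 11.0]
gripper_width: 0.0007
[0.53558976 0.01958928 0.311616  ] [-0.15470656 -7.59311277 10.41150275] [[ 0.062  0.98   0.189]
 [-0.034  0.192 -0.981]
 [-0.997  0.054  0.046]]
```

View pics/s3.png

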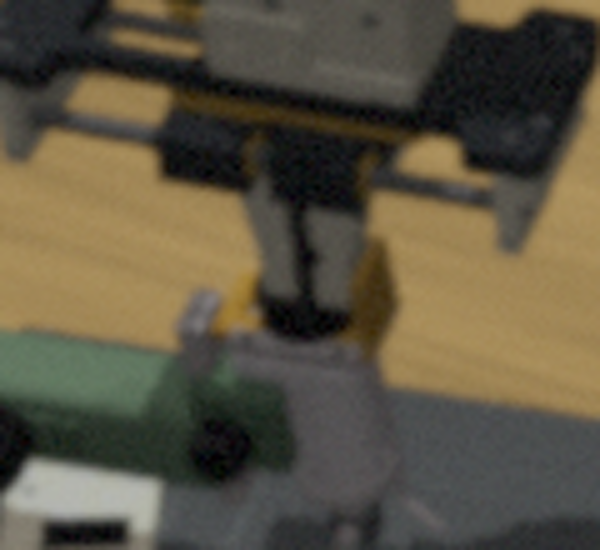

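```bash
python3 -m handwheel '[[[-0.02,0.08,-0.075,0],[-0.02,0.08,-0.075,0]]]'; python3 -m handwheel '[[[-0.02,0.09,-0.075,0],[-0.02,0.09,-0.075,0]]]'
```

```text
time_s: 6.8
tcp_pos: [0.5357, 0.0207, 0.3114]
eef_rot: [46.9, 85.3, -32.1]
contact_force: [-2.8, -10.9, 14.8]
gripper_width: 0.0008
time_s: 7.0
tcp_pos: [0.5357, 0.0224, 0.3114]
eef_rot: [44.5, 84.7, -34.6]
contact_force: [-2.6, -8.1, 13.3]
gripper_width: 0.0002
```

```bash
python3 -m handwheel '[[[-0.03,0.11,-0.075,0],[-0.03,0.11,-0.075,0]]]'; python3 -m handwheel '[[[-0.03,0.11,-0.075,0],[-0.03,0.11,-0.075,0]]]'
```

```text
time_s: 7.2
tcp_pos: [0.5355, 0.0263, 0.3114]
eef_rot: [43.6, 84.1, -35.5]
contact_force: [-0.8, -9.4, 11.8]
gripper_width: 0.0007
time_s: 7.4
tcp_pos: [0.5352, 0.0306, 0.3112]
eef_rot: [42.9, 83.5, -36.3]
contact_force: [-0.4, -9.0, 11.1]
gripper_width: 0.0004
```

```bash
python3 -m handwheel '[[[-0.02,0.08,-0.08,0]]]'; python3 -m handwheel '[[[-0.02,0.08,-0.08,0]]]';  python3 - <<'E'
from h import *
from plant import readout
im=vision.capture('scene');cv2.imwrite('pics/s4.png',cv2.resize(im[110:220,140:260],None,fx=5,fy=5,interpolation=cv2.INTER_CUBIC))
from scipy.spatial.transform import Rotation as R
s=readout.get_state();print(s['tcp_pos'],s['contact_force'],R.from_euler('xyz',s['eef_rot'],degrees=True).as_matrix().round(3))
E
```

```text
time_s: 7.5
tcp_pos: [0.5353, 0.0308, 0.3112]
eef_rot: [42.0, 83.1, -37.3]
contact_force: [-2.5, -15.1, 15.0]
gripper_width: 0.0005
time_s: 7.6
tcp_pos: [0.5353, 0.0307, 0.3113]
eef_rot: [40.9, 82.8, -38.3]
contact_force: [-2.2, -14.0, 15.8]
gripper_width: 0.0
[0.53528296 0.03067667 0.31131407] [ -0.63787741 -13.93489615  14.16221399] [[ 0.099  0.978  0.182]
 [-0.078  0.19  -0.979]
 [-0.992  0.083  0.096]]
```

View pics/s4.png

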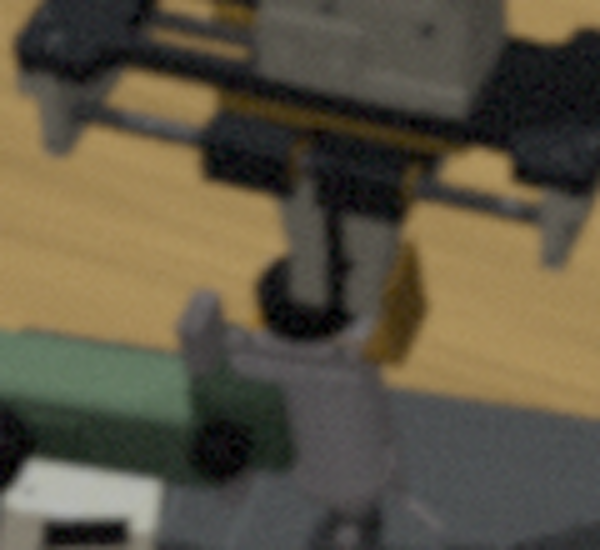

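The finger has stopped dead at y≈0.031 with the side force rising, about 11 mm after reaching the tab. That fits the gate's stop. I'll give it one slightly firmer push to confirm, then back off from the tab and lift.

```bash
python3 -m handwheel '[[[-0.02,0.11,-0.075,0],[-0.02,0.11,-0.075,0]]]'; python3 -m handwheel '[[[0,-0.02,-0.01,0]]]'; python3 -m handwheel '[[[0,-0.02,0.06,0],[0,-0.02,0.06,0]]]'
```

```text
time_s: 7.85
tcp_pos: [0.5352, 0.0308, 0.3116]
eef_rot: [37.8, 81.9, -41.6]
contact_force: [2.2, -21.0, 11.6]
gripper_width: 0.0004
time_s: 7.95
tcp_pos: [0.5359, 0.0292, 0.313]
eef_rot: [38.4, 81.8, -40.9]
contact_force: [-3.1, 7.0, 9.5]
gripper_width: 0.0004
time_s: 8.15
tcp_pos: [0.5363, 0.0274, 0.319]
eef_rot: [39.3, 81.7, -40.1]
contact_force: [-0.0, 0.2, -0.9]
gripper_width: 0.0005
```

```bash
python3 -m handwheel '[[[0,0,0.4,0],[0,0,0.8,0],[0,0,1,0],[-0.5,0.5,1,0],[-0.5,1,0.3,0],[-0.5,1,0,0],[-0.5,1,0,0],[0,0,0,0]]]'; python3 - <<'E'
from h import *
from plant import readout
im=vision.capture('scene');a=cv2.resize(im[135:245,150:250],(400,440),interpolation=cv2.INTER_CUBIC)
w=vision.capture('wrist');cv2.imwrite('pics/w5.png',w)
t=vision.capture('top');cv2.imwrite('pics/t5.png',t)
b=cv2.resize(t[180:250,400:500],(400,280),interpolation=cv2.INTER_CUBIC)
o=np.zeros((440,800,3),np.uint8); o[:,:400]=a;o[:280,400:]=b; cv2.imwrite('pics/z5.png',o)
s=readout.get_state();print(s['time_s'],s['tcp_pos'],s['contact_force'])
E
```

```text
time_s: 8.95
tcp_pos: [0.4517, 0.1704, 0.4613]
eef_rot: [37.5, 82.0, -42.2]
contact_force: [-0.0, -0.4, -0.1]
gripper_width: 0.0003
9.1 [0.45314851 0.16704594 0.46136902] [-0.57453582  0.46510037  1.05081997]
```

View pics/z5.png

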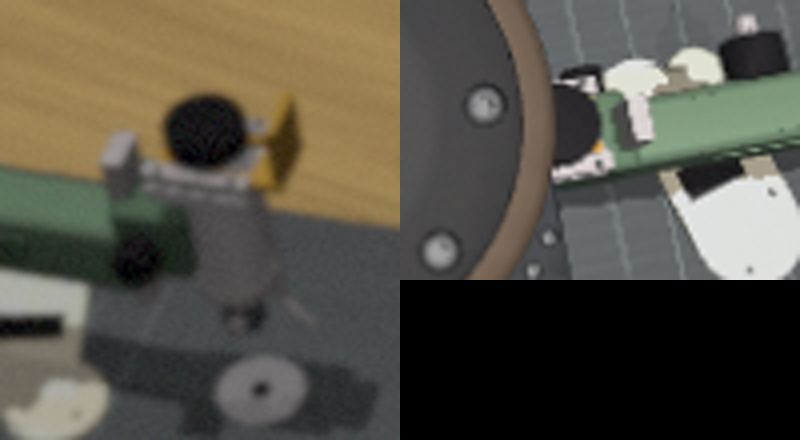

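View pics/w5.png

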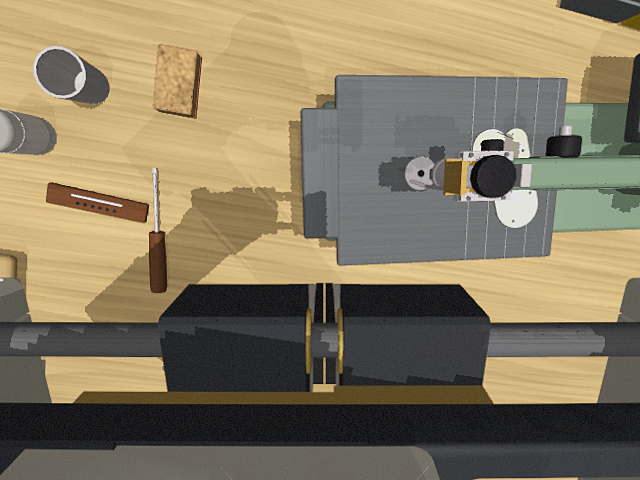

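```bash
python3 - <<'E'
from h import *
S=vision.get_calibration('scene')
a=cv2.imread('pics/scene0.png')
b=vision.capture('scene')
def brass(i):
    h=cv2.cvtColor(i[150:200,195:240],cv2.COLOR_BGR2HSV); m=cv2.inRange(h,(10,170,60),(30,255,255))
    n,l,st,c=cv2.connectedComponentsWithStats(m); return [(s.tolist(),np.round(q,1)) for s,q in zip(st[1:],c[1:]) if s[4]>15]
print(brass(a),brass(b))
for n,i in(('a',a),('b',b)):
    m=cv2.inRange(i[150:190,185:220],(0,0,0),(48,48,48)); n_,l,st,c=cv2.connectedComponentsWithStats(m);j=1+np.argmax(st[1:,4]);print(n,st[j],c[j])
P=np.array([.534,.0128,.321]);sy=np.array([-.191,.982,0])
print('px per knob 8.7mm down',proj(S,P-[0,0,.0087])-proj(S,P))
T=P+.022*sy; print('px per 13mm gate',proj(S,T+.013*sy)-proj(S,T))
E
```

```text
[([14, 10, 8, 18, 64], array([17.6, 18. ]))] [([20, 10, 9, 22, 67], array([24.4, 22.1]))]
a [  6   6  19  18 269] [15.11895911 14.34200743]
b [  7   9  19  18 272] [16.01470588 17.86397059]
px per knob 8.7mm down [0.78005955 3.63602841]
px per 13mm gate [7.11052432 1.0885514 ]
```

The knob has dropped (0.9, 3.5) px; 8.7 mm predicts (0.8, 3.6). The gate has moved about 7 px, and 13 mm predicts 7.1. Both match, so I'm handing in.

```bash
python3 -m handwheel '[[[0,0,0,0],[0,0,0,0]]]'; python3 -c "
from plant import close_job; print(close_job())"
```

```text
time_s: 9.35
tcp_pos: [0.4541, 0.1647, 0.461]
eef_rot: [36.8, 81.9, -43.3]
contact_force: [-0.2, -0.3, -0.0]
gripper_width: 0.0003
the job is handed in; nothing more can be done
None
```

The gate is home and the plunger is trapped down under it. I handed the job in at about 9.4 s of the 51 s allowed, with no verdict reported.

- **How it was done:** I found the knob's top at about z = 0.321 m by sight and touched it at 0.323 m. I pressed it with the shut fingers about 12 mm onto the buffer, then slid the tip towards the nose to push the gate. When the finger stopped moving with the side force rising, I took that as the gate's stop, pushed slightly harder once to confirm, then backed off and lifted clear.
- **Knob and gate:** In the last scene picture the knob sits 3.5 px lower, where 8.7 mm predicts 3.6 px. The tab has moved about 7 px, where 13 mm predicts 7.1 px.
- **Robot clear:** The fingers are well away from the saw, and the force reading was close to zero.
- **Loose things:** In the wrist picture nothing on the bench looked disturbed, but the glue bottle was only partly in view. I judged this by eye and did not measure it.
- **Forces:** The upward force stayed at or below about 17 N in every reading. In the final push the side force briefly read 21 N in total. Part of that was rubbing on the knob, so I estimate about 14 N on the gate. These forces were only read between moves, so a short peak could have been missed.
- **Tilt:** The tool leaned about 8° while pressing, with no visible effect on the result.

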